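Hold the spin dryer's lid open for loading

ROBOT

A 7-joint arm with a two-finger parallel gripper is mounted at the origin on the work surface. World frame = base frame: x ahead of the robot, y to its left, z up, the work surface at z = 0. Lengths are in m, angles in rad, forces in N, time in s.
With the tool pointing down it reaches from about 0.4 to 0.875 m from the base axis. Payload 19.3 kg.
Tool frame: the origin (TCP) lies at the very end of the fingers, on their centre line; the grasp point (between the pads) lies 19 mm behind it (r.pinch_z is the distance from the TCP to the grasp point, in m); z points along the fingers, y is the line along which they close (so a half turn about z gives the same grasp; the last joint's range is limited). The gripper opens to 85 mm and grips with 20 to 120 N. Pads are 22 mm wide; open, the fingers measure 114 mm over their backs; the gripper's body (76 mm by 85 mm) begins 54 mm behind the grasp point. The pads swing forward as they close: fully open they stand 13 mm farther back than shut.
Start: joints at [1.201, 0.521, -0.036, 1.599, 0.021, 1.021, -0.113], TCP at [0.185, -0.597, 0.231] pointing down, gripper open.
Joint ranges: [-2.91, 2.91], [-0.3, 2.13], [-1.5, 1.42], [0.17, 2.43], [-1.26, 4.41], [0.16, 1.93], [-2.52, 2.52]. Speed limits (rad/s): [1.89, 1.89, 2.39, 2.39, 3.01, 3.01, 3.01].

INTERFACE

Orientations are given as a unit quaternion [w, x, y, z].
In Python, from bench import readout, grab_frame, get_calibration, r gives the robot as it stands.
- The arm moves only by the shell command python3 -m creep 'ROWS'. ROWS is JSON, a list of rows, each an object with "dp": the shift along the tool's x, y, z scaled (see below), a list of three; "spin": the turn about the tool's z scaled (see below); "claw": the opening, from 0 (shut) to 1 (fully open). In form: [{"dp": [dx, dy, dz], "spin": spin, "claw": claw}, ...]. A call has 1 to 12 rows; each row is the pose to reach, as a shift and turn from the pose commanded when the call began, along the tool's axes at that moment, turning the shorter way round; what a row does not reach only later rows make up. The controller multiplies each number of a shift by 1 m and each number of a turn by 2 pi rad. A row lasts 1/8 s, in which the tool goes at most 62.5 mm and 10.7 degrees, less where a joint would pass 70% of its speed; a pose out of reach is approached as far as the arm can. A call with a number of a shift or a turn outside -1 to 1 is refused whole. A call with a gripper value outside its range is refused whole. The fingers move at their own pace and stop on an object; the grip force is fixed at half the most. Time passes only in rows, so rows that repeat a pose let the fingers close. It gives the time, the measured TCP pose, the force, the opening and the grip force at its end, in the units of the state.
- readout.get_state(): the state, without advancing time (a new reading comes with each control period).
- grab_frame(name): name is "side" or "top" or "wrist"; returns (picture, depth): 400x640x3 uint8, red, green, blue; 400x640 float32, m along the optical axis (not along the pixel's ray), 0 where there is no reading.
- get_calibration(name): a dict with "camera_matrix" (3x3 intrinsics, pixels), "dist_coeffs" ([k1, k2, p1, p2, k3] as OpenCV has them; the pictures are not rectified), "world_from_camera" (4x4, takes a point from camera to world coordinates). Camera axes: x right, y down, z forward; pixel columns grow to the right and rows downward; lengths in m; the calibration is good to about 2 mm. A picture is of the moment at which its call begins: read the wrist's pose just before it. get_calibration takes no time and is no camera call; for the wrist camera it gives the pose at the moment of the call.
- r.close_job(): hands the job in; it is judged then, once.
The state is a dict: "t": time; "joint_positions": joint angles; "qd": joint speeds; "effort": joint torques, N m; "position": TCP position; "orientation": TCP orientation; "ft_force": force on the tool from outside, world axes, zero at the start; "moment": the same for the moment, N m; "opening": finger opening in m; "finger_force": force on a finger pad.
Only numpy, scipy, OpenCV 4.12 (cv2) and the standard library are available. Lean on these libraries where they do the work, as an engineer would, in place of code of your own. Each camera call takes 0.05 s, during which the arm holds its last target. There are 200 camera calls.

TASK

I am about to move the wash from the soak tub into the spin dryer: first raise the soak tub's blue lid, which has a stiff hinge and stays where it is put, to 60 degrees open and let go of it. Then lift the spin dryer's white lid (the one with the red handle), which springs shut if let go, and keep holding it 45 degrees open: finish while still holding it there. Do not shift or knock over the bottles and other loose things on the counter.

Things in the scene. Friction and masses are not known exactly. Their poses are not given: they have to be found in the camera images.
- soak_tub: Soak tub: fixed low box, 220 (x) x 240 (y) x 85 mm tall, let into the counter with a steel flange. Origin at the centre of its underside. Its front with the handle faces its own -x (the robot, yawed up to 0.2 rad); lid hinged along its far edge. White box, blue lid, white handle. It stands left or right of the spin dryer.
- soak_lid (a joint): Opening angle of the soak tub's lid, rad: 0 shut (level), growing as its front rises, stop at 1.7; 60 degrees is 1.047. It starts anywhere from shut to 0.3. The hinge is stiff (about 1.1 N m of friction): the lid stays wherever it is left; lifting at the handle takes 5 to 8 N. Lid panel 215 x 236 x 12 mm, 0.25 to 0.5 kg.
- soak_lid_handle (a point): Middle of the white handle bar: round, 12 mm thick, 124 mm long along the unit's y, on an arm at each end. It lies in the lid's plane, 40 mm in front of the lid's front edge (34 mm gap), 255 mm from the hinge line; when shut 92 mm above the counter with nothing under it, so a finger fits on either side from above. Axes: the unit's at joint 0, turning with the lid about y.
- soak_lid_hinge (a point): Middle of the hinge line of the soak tub's lid, 105 mm behind the unit's origin (its +x), 92 mm above the counter; the hinge line runs along the unit's y. Axes turn with the lid.
- spin_dryer: Spin dryer: fixed low box, 220 (x) x 240 (y) x 85 mm tall, let into the counter with a steel flange. Origin at the centre of its underside. Its front with the handle faces its own -x (the robot, yawed up to 0.2 rad); lid hinged along its far edge. Grey box, white lid with a round window, red handle. It stands left or right of the soak tub.
- spin_lid (a joint): Opening angle of the spin dryer's lid, rad: 0 shut (level), growing as its front rises, stop at 1.2; 45 degrees is 0.785. It starts shut. Its weight and a light spring close it from any angle; holding it up at the handle takes 2 to 4 N. Lid panel 215 x 236 x 12 mm, 0.25 to 0.5 kg.
- spin_lid_handle (a point): Middle of the red handle bar: round, 12 mm thick, 124 mm long along the unit's y, on an arm at each end. It lies in the lid's plane, 40 mm in front of the lid's front edge (34 mm gap), 255 mm from the hinge line; when shut 92 mm above the counter with nothing under it, so a finger fits on either side from above. Axes: the unit's at joint 0, turning with the lid about y.
- spin_lid_hinge (a point): Middle of the hinge line of the spin dryer's lid, 105 mm behind the unit's origin (its +x), 92 mm above the counter; the hinge line runs along the unit's y. Axes turn with the lid.
- detergent: Loose orange detergent bottle, blue cap, 72 mm dia x 200 mm tall, origin at the centre of its underside. To be left alone.
- softener: Loose blue softener bottle, white cap, 68 mm dia x 190 mm tall, origin at the centre of its underside. To be left alone.
- pod_jar: Loose white jar, green lid, 90 mm dia x 100 mm tall, origin at the centre of its underside. To be left alone.
- starch_can: Loose green spray can, 56 mm dia x 170 mm tall, origin at the centre of its underside. To be left alone.
- scoop_cup: Loose blue measuring mug, 70 mm dia x 60 mm tall, origin at the centre of its underside. To be left alone.
- brush: Loose laundry brush lying flat, lower than 50 mm, handle towards its own -x, origin at its underside. To be left alone.
- soap: Loose yellow bar of soap, 85 x 55 x 28 mm, origin at the centre of its underside. To be left alone.

How it is judged:
On the way, in this order (a step that is already met when the one before it is completed fails the run):
1. the soak tub's lid stands at 60 degrees (within 6), let go of (value of joint soak_lid between 0.9425 and 1.1519 rad and contact force between each of the arm, the fingers and soak_lid below 0.2 N), for 0.3 s.
2. the robot holds the spin dryer's lid 45 degrees open (within 5) (value of joint spin_lid between 0.6981 and 0.8727 rad and contact force between any of the fingers, the arm and spin_lid above 0.5 N), for 0.3 s.
At the end, for the whole second after the job is handed in: The soak tub's lid stands by itself 60 degrees open (within 6), untouched by the robot; the robot is still holding the spin dryer's lid 45 degrees open (within 5) and still, with at least 0.5 N of contact force; the loose things are where they were (within 30 mm) (all of step 1 and all of step 2 and velocity of joint spin_lid between -0.1 and 0.1 rad/s); the arm keeps its last pose, push and grip.
It fails at once if a loose bystander is shifted by more than 30 mm or knocked over (distance of any of detergent, softener, pod_jar, starch_can, scoop_cup, brush, soap from where it was at the start of the episode above 0.03 m or angle between any of detergent, softener, pod_jar, starch_can, scoop_cup's own z axis and vertical above 0.6 rad).
It also fails if it takes over 64 s, if anything falls off the work surface, if the arm or the gripper's body presses on something with over 40 N, if the wrist force passes 120 N, or if a joint passes its speed limit or range.

## Working session

There is one attempt and no reset: what is moved stays moved. The work goes in short steps, Python scripts to look and compute and a shell command to move; the robot and the scene stay as the last step left them, time stands still between calls to the robot, and variables do not carry over. Pictures are saved under pics/ and viewed, at most 10 in all, crops included, and the job is handed in when it is done.

```bash
ls; mkdir -p pics
python3 - <<'E'
from bench import readout, grab_frame, get_calibration, r
import cv2,numpy as np
s=readout.get_state();print(s)
for n in("top","side"):
    p,d=grab_frame(n);np.savez(f"pics/{n}0.npz",p=p,d=d);cv2.imwrite(f"pics/{n}0.png",p[:,:,::-1])
    print(get_calibration(n))
E
```

```text
pics
{'t': 0.0, 'joint_positions': array([ 1.2007818 ,  0.52196921, -0.03630686,  1.59995917,  0.02120592,
        1.02109986, -0.11281947]), 'qd': array([ 0.00048807,  0.00054131, -0.00031653,  0.00040123,  0.00012279,
        0.00128181,  0.00168041]), 'effort': array([-5.41923928e-04, -9.27130651e+01,  1.97946087e+00, -3.69931126e+01,
        1.76265469e-02,  8.32777005e-03, -1.28294388e-05]), 'position': array([ 0.18445182, -0.59683819,  0.23077137]), 'orientation': array([-5.10837226e-04,  9.88788159e-01,  1.49324148e-01, -1.22219411e-04]), 'ft_force': array([-0.04839027,  0.10352759, -0.41464784]), 'moment': array([ 0.00548048, -0.00206803,  0.01954996]), 'finger_force': 0.0, 'opening': 0.08515378218194773}
{'camera_matrix': array([[465.06786903,   0.        , 313.36434591],
       [  0.        , 465.06786903, 202.42956606],
       [  0.        ,   0.        ,   1.        ]]), 'dist_coeffs': array([-0.10432722,  0.        ,  0.        ,  0.        ,  0.        ]), 'world_from_camera': array([[-0.01163648, -0.97898651,  0.20359275,  0.19192147],
       [-0.99992362,  0.01054433, -0.00644834, -0.01578552],
       [ 0.00416609, -0.20365224, -0.97903443,  1.77623179],
       [ 0.        ,  0.        ,  0.        ,  1.        ]])}
{'camera_matrix': array([[433.37550578,   0.        , 313.90649331],
       [  0.        , 433.37550578, 196.76129183],
       [  0.        ,   0.        ,   1.        ]]), 'dist_coeffs': array([-0.06022182,  0.        ,  0.        ,  0.        ,  0.        ]), 'world_from_camera': array([[ 0.98245758, -0.10522073,  0.15396658,  0.2654336 ],
       [-0.18517374, -0.64820901,  0.73860393, -1.27156277],
       [ 0.02208608, -0.75415759, -0.65632197,  1.20604284],
       [ 0.        ,  0.        ,  0.        ,  1.        ]])}
```

View pics/top0.png

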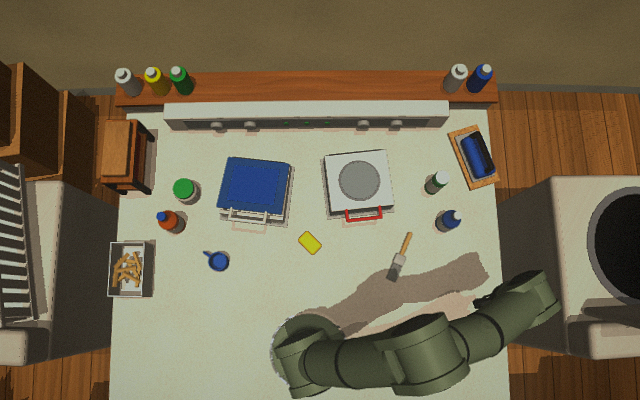

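View pics/side0.png

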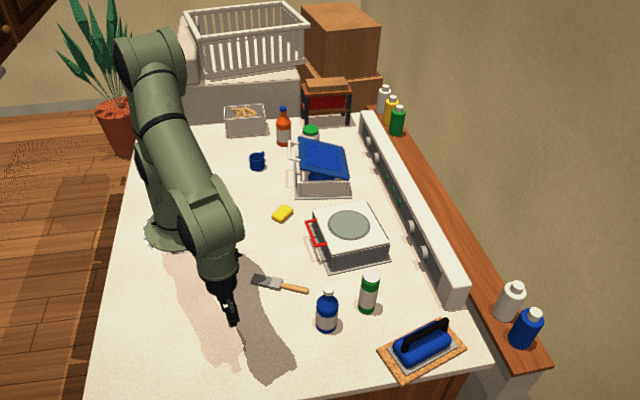

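The top view shows the soak tub at left (blue lid around (255,185), slightly open, white handle near (248,218)). The spin dryer is at right (lid around (358,182), red handle near (363,215)). The side view confirms this.

```bash
cat > h.py <<'E'
import numpy as np,cv2
from bench import readout,grab_frame,get_calibration,r
def pts(n,p,d,mask=None,cal=None):
    c=cal or get_calibration(n);K,D,T=c["camera_matrix"],c["dist_coeffs"],c["world_from_camera"]
    h,w=d.shape;u,v=np.meshgrid(np.arange(w),np.arange(h))
    xy=cv2.undistortPoints(np.stack([u,v],-1).reshape(-1,1,2).astype(float),K,D).reshape(h,w,2)
    P=np.dstack([xy*d[...,None],d])
    W=P@T[:3,:3].T+T[:3,3]; W[d<=0]=np.nan
    return W
E
python3 - <<'E'
from h import *
np.set_printoptions(precision=4,suppress=True)
z=np.load("pics/top0.npz");p,d=z['p'],z['d'];W=pts("top",p,d)
hsv=cv2.cvtColor(p,cv2.COLOR_RGB2HSV);H,S,V=cv2.split(hsv)
def box(m,u0,u1,v0,v1):
    b=np.zeros_like(m);b[v0:v1,u0:u1]=m[v0:v1,u0:u1];return b
ok=np.isfinite(W[...,0])
bl=box((H>100)&(H<130)&(S>120),200,300,150,222)&ok
bl=cv2.erode(bl.astype(np.uint8),np.ones((5,5)))>0
B=W[bl];c=B.mean(0);u,s,v=np.linalg.svd(B-c,full_matrices=False);n=v[2]*np.sign(v[2,2])
print("blue",len(B),c,"n",n,"res",s[2]/len(B)**.5,"tilt",np.arccos(n[2]),"az",np.arctan2(n[1],n[0]))
# shape of both: minAreaRect of xy in plane
for nm,m in(("blue",box((H>100)&(H<130)&(S>120),200,300,150,222)&ok),):
    print(cv2.minAreaRect(W[m][:,:2].astype(np.float32)), W[m][:,2].min(),W[m][:,2].max())
red=box(((H<8)|(H>172))&(S>130),330,400,195,230)&ok
R=W[red];print("red",len(R),R.mean(0),np.median(R,0),cv2.minAreaRect(R[:,:2].astype(np.float32)));
sp=box((V>0),315,400,145,225)&ok&(W[...,2]>.085)&(W[...,2]<.11)&~red
n_,lab,st,_=cv2.connectedComponentsWithStats(sp.astype(np.uint8));k=1+np.argmax(st[1:,4]);q=W[lab==k]
print("spinlid",len(q),q.mean(0),cv2.minAreaRect(q[:,:2].astype(np.float32)))
# soak handle: points above counter in front of blue
hs=box(~(S>120)&(W[...,2]>.12),215,285,200,232)&ok
print("white handle");Q=W[hs];print(len(Q),Q.mean(0),cv2.minAreaRect(Q[:,:2].astype(np.float32)),Q[:,2].min(),Q[:,2].max())
cal=get_calibration("top")
cv2.imwrite("pics/c1.png",cv2.resize(p[140:280,190:480,::-1],None,fx=2.7,fy=2.7,interpolation=cv2.INTER_CUBIC))
E
```

```text
blue 2373 [0.6033 0.1902 0.1309] n [ 0.2931 -0.0367  0.9554] res 0.003699545094412867 tilt 0.2998536955488522 az -0.12444038318368748
((0.6050854325294495, 0.19129890203475952), (0.23126806318759918, 0.20662234723567963), 82.9074935913086) 0.09145158846384471 0.170028797386083
red 179 [ 0.4886 -0.2119  0.0922] [ 0.4839 -0.2125  0.0954] ((0.49858200550079346, -0.21139457821846008), (0.05045754462480545, 0.13629339635372162), 5.163293361663818)
spinlid 3582 [ 0.6256 -0.197   0.098 ] ((0.6271013021469116, -0.1976536363363266), (0.22602154314517975, 0.2394305318593979), 5.987553119659424)
white handle
256 [0.4813 0.2061 0.1645] ((0.4976026713848114, 0.2017962783575058), (0.238656684756279, 0.08966854214668274), 89.54568481445312) 0.133756466491459 0.18192776615307293
```

View pics/c1.png

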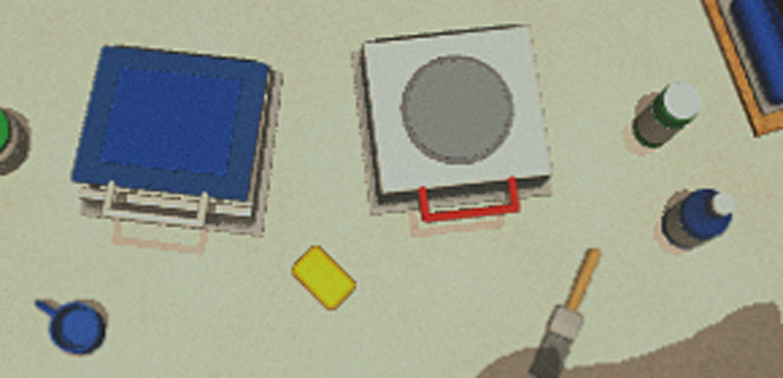

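The crop shows the soak bar's middle near full-image (246,220) and the spin bar's middle near (364,219). Bars are clear of the soap and brush.

```bash
cat >> h.py <<'E'
from scipy.spatial.transform import Rotation as Ro
def rel(t,yaw):
    s=readout.get_state();q=s["orientation"];R=Ro.from_quat([q[1],q[2],q[3],q[0]]).as_matrix()
    dp=R.T@(np.array(t)-s["position"]);a=np.arctan2(R[1,1],R[0,1])
    e=(yaw-a+np.pi)%(2*np.pi)-np.pi
    print("dp",dp.round(4),"spin",round(-e/2/np.pi,4))
def ray(u,v,z,n="top"):
    c=get_calibration(n);T=c["world_from_camera"]
    x=cv2.undistortPoints(np.array([[[u,v]]],float),c["camera_matrix"],c["dist_coeffs"])[0,0]
    d=T[:3,:3]@[x[0],x[1],1];return T[:3,3]+d*(z-T[2,3])/d[2]
E
python3 - <<'E'
from h import *
print(ray(246.3,219.6,.172),ray(364.4,218.9,.097))
rel([.5,-.2,.34],0);rel([.462,.207,.33],-.124)
E
```

```text
[0.46663432 0.20923862 0.172     ] [ 0.47740612 -0.21330913  0.097     ]
dp [ 0.4187 -0.2861 -0.109 ] spin -0.2023
dp [ 0.5025 -0.6862 -0.0986] spin -0.1826
```

```bash
python3 -m creep '[{"dp":[0,0,-0.06],"spin":0,"claw":0.4},{"dp":[0.05,-0.04,-0.109],"spin":-0.02,"claw":0.4},{"dp":[0.1,-0.07,-0.109],"spin":-0.045,"claw":0.4},{"dp":[0.15,-0.1,-0.109],"spin":-0.07,"claw":0.4},{"dp":[0.2,-0.13,-0.109],"spin":-0.095,"claw":0.4},{"dp":[0.25,-0.165,-0.109],"spin":-0.12,"claw":0.4},{"dp":[0.3,-0.2,-0.109],"spin":-0.145,"claw":0.4},{"dp":[0.35,-0.235,-0.109],"spin":-0.17,"claw":0.4},{"dp":[0.4187,-0.2861,-0.109],"spin":-0.19,"claw":0.4},{"dp":[0.4187,-0.2861,-0.109],"spin":-0.2023,"claw":0.4},{"dp":[0.4187,-0.2861,-0.109],"spin":-0.2023,"claw":0.4},{"dp":[0.4187,-0.2861,-0.109],"spin":-0.2023,"claw":0.4}]'; python3 -c "
from h import *
rel([.463,.208,.30],-.124)"
```

```text
t: 1.6
position: [0.4994, -0.2014, 0.3401]
orientation: [-0.0, 0.708, 0.706, -0.0]
ft_force: [-0.2, -0.8, 0.6]
opening: 0.0341
finger_force: 0.0
dp [ 0.4094 -0.0374  0.0399] spin 0.0193
```

```bash
python3 -m creep '[{"dp":[0.055,-0.005,0],"spin":0,"claw":0.4},{"dp":[0.11,-0.01,0],"spin":0,"claw":0.4},{"dp":[0.17,-0.015,0],"spin":0.005,"claw":0.4},{"dp":[0.23,-0.02,0.01],"spin":0.01,"claw":0.4},{"dp":[0.29,-0.025,0.02],"spin":0.015,"claw":0.4},{"dp":[0.35,-0.03,0.03],"spin":0.019,"claw":0.4},{"dp":[0.409,-0.037,0.04],"spin":0.0193,"claw":0.4},{"dp":[0.409,-0.037,0.04],"spin":0.0193,"claw":0.4},{"dp":[0.409,-0.037,0.04],"spin":0.0193,"claw":0.4},{"dp":[0.409,-0.037,0.04],"spin":0.0193,"claw":0.4}]'
python3 - <<'E'
from h import *
np.set_printoptions(precision=4,suppress=True)
c=get_calibration("wrist");p,d=grab_frame("wrist");np.savez("pics/w1.npz",p=p,d=d)
cv2.imwrite("pics/w1.png",p[:,:,::-1])
W=pts("wrist",p,d,cal=c)
for v in range(0,400,40): print(v,[tuple(W[v,u].round(3)) for u in (240,320,400)])
E
```

```text
t: 2.85
position: [0.4637, 0.2071, 0.3004]
orientation: [0.0, 0.75, 0.662, -0.0]
ft_force: [-0.4, -0.1, 0.6]
opening: 0.0345
finger_force: 0.0
0 [(np.float64(0.385), np.float64(0.416), np.float64(0.0)), (np.float64(0.484), np.float64(0.403), np.float64(0.0)), (np.float64(0.583), np.float64(0.391), np.float64(0.0))]
40 [(np.float64(0.376), np.float64(0.371), np.float64(-0.0)), (np.float64(0.479), np.float64(0.358), np.float64(0.001)), (np.float64(0.58), np.float64(0.345), np.float64(0.001))]
80 [(np.float64(0.367), np.float64(0.323), np.float64(-0.0)), (np.float64(0.472), np.float64(0.31), np.float64(0.002)), (np.float64(0.541), np.float64(0.291), np.float64(0.154))]
120 [(np.float64(0.357), np.float64(0.272), np.float64(0.001)), (np.float64(0.469), np.float64(0.267), np.float64(0.173)), (np.float64(0.539), np.float64(0.258), np.float64(0.155))]
160 [(np.float64(0.346), np.float64(0.218), np.float64(0.0)), (np.float64(0.464), np.float64(0.234), np.float64(0.173)), (np.float64(0.538), np.float64(0.221), np.float64(0.153))]
200 [(np.float64(0.335), np.float64(0.159), np.float64(0.001)), (np.float64(0.46), np.float64(0.197), np.float64(0.172)), (np.float64(0.536), np.float64(0.182), np.float64(0.152))]
240 [(np.float64(0.322), np.float64(0.096), np.float64(0.001)), (np.float64(0.455), np.float64(0.159), np.float64(0.174)), (np.float64(0.534), np.float64(0.139), np.float64(0.151))]
280 [(np.float64(0.308), np.float64(0.028), np.float64(0.001)), (np.float64(0.436), np.float64(0.019), np.float64(0.012)), (np.float64(0.493), np.float64(0.216), np.float64(0.342))]
320 [(np.float64(0.443), np.float64(0.227), np.float64(0.371)), (np.float64(0.425), np.float64(-0.063), np.float64(0.001)), (np.float64(0.487), np.float64(0.222), np.float64(0.372))]
360 [(np.float64(0.447), np.float64(0.227), np.float64(0.385)), (np.float64(0.464), np.float64(0.219), np.float64(0.38)), (np.float64(0.484), np.float64(0.221), np.float64(0.384))]
```

View pics/w1.png

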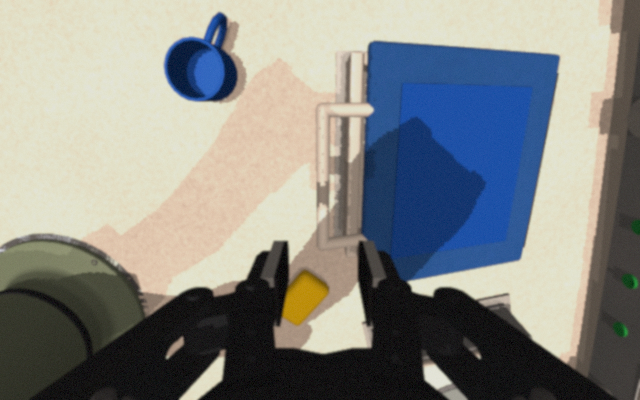

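The wrist view shows the white bar at u≈317–329, v≈105–245, i.e. its middle at about (0.4645, 0.208, 0.168), which puts it right under the TCP. I'll descend and grip.

```bash
python3 -m creep '[{"dp":[0,0.001,0.04],"spin":0,"claw":0.4},{"dp":[0,0.001,0.08],"spin":0,"claw":0.4},{"dp":[0,0.001,0.1],"spin":0,"claw":0.4},{"dp":[0,0.001,0.125],"spin":0,"claw":0.4},{"dp":[0,0.001,0.152],"spin":0,"claw":0.4},{"dp":[0,0.001,0.152],"spin":0,"claw":0.4},{"dp":[0,0.001,0.152],"spin":0,"claw":0},{"dp":[0,0.001,0.152],"spin":0,"claw":0},{"dp":[0,0.001,0.152],"spin":0,"claw":0},{"dp":[0,0.001,0.152],"spin":0,"claw":0},{"dp":[0,0.001,0.152],"spin":0,"claw":0}]'
python3 - <<'E'
from h import *
x=np.array([np.cos(.124),-np.sin(.124)])
s=readout.get_state();print(s["position"],s["ft_force"])
th0=.30
for th in np.linspace(.3,1.05,11)[1:]:
    print(round(th,3), "y %.4f z %.4f"%(.255*(np.cos(th0)-np.cos(th)),-.255*(np.sin(th)-np.sin(th0))))
E
```

```text
t: 4.28
position: [0.4636, 0.2087, 0.1493]
orientation: [-0.0, 0.749, 0.663, -0.0]
ft_force: [-6.9, 1.6, 1.2]
opening: 0.0098
finger_force: 58.5
[0.46359778 0.20872656 0.14927937] [-6.91196042  1.55912402  1.17926273]
0.375 y 0.0063 z -0.0180
0.45 y 0.0140 z -0.0356
0.525 y 0.0230 z -0.0525
0.6 y 0.0332 z -0.0686
0.675 y 0.0445 z -0.0840
0.75 y 0.0570 z -0.0985
0.825 y 0.0706 z -0.1120
0.9 y 0.0851 z -0.1244
0.975 y 0.1005 z -0.1357
1.05 y 0.1167 z -0.1458
```

```bash
python3 -m creep '[{"dp":[0,0.0063,-0.018],"spin":0,"claw":0},{"dp":[0,0.014,-0.0356],"spin":0,"claw":0},{"dp":[0,0.023,-0.0525],"spin":0,"claw":0},{"dp":[0,0.0332,-0.0686],"spin":0,"claw":0},{"dp":[0,0.0445,-0.084],"spin":0,"claw":0},{"dp":[0,0.057,-0.0985],"spin":0,"claw":0},{"dp":[0,0.057,-0.0985],"spin":0,"claw":0}]'
python3 - <<'E'
from h import *
s=readout.get_state();print(s["position"],s["ft_force"],s["moment"],s["opening"],s["finger_force"])
c=get_calibration("wrist");p,d=grab_frame("wrist")
W=pts("wrist",p,d,cal=c);hsv=cv2.cvtColor(p,cv2.COLOR_RGB2HSV)
m=(hsv[...,0]>100)&(hsv[...,0]<130)&(hsv[...,1]>120)&np.isfinite(W[...,0])
m[:,:330]=0;m=cv2.erode(m.astype(np.uint8),np.ones((7,7)))>0
B=W[m];cc=B.mean(0);n=np.linalg.svd(B-cc,full_matrices=False)[2][2];n*=np.sign(n[2]);print(len(B),cc,n,np.arccos(n[2]))
E
```

```text
t: 5.15
position: [0.5189, 0.2019, 0.2492]
orientation: [-0.0, 0.749, 0.663, -0.001]
ft_force: [-24.6, -5.6, 24.5]
opening: 0.0096
finger_force: 60.5
[0.51894164 0.20187721 0.24918125] [-24.62669737  -5.63179209  24.51995128] [-1.0716929   5.31101967  0.01156384] 0.009588456315114208 60.46068727970123
31218 [0.60394101 0.23246855 0.19276776] [ 0.76518808 -0.12471957  0.63161083] 0.8871671457787452
```

Run:
```python
from h import *
np.set_printoptions(precision=4,suppress=True)
p,d=grab_frame("top");W=pts("top",p,d);hsv=cv2.cvtColor(p,cv2.COLOR_RGB2HSV)
m=(hsv[...,0]>100)&(hsv[...,0]<130)&(hsv[...,1]>120)&np.isfinite(W[...,0])
b=np.zeros_like(m);b[140:235,200:300]=m[140:235,200:300];m=cv2.erode(b.astype(np.uint8),np.ones((5,5)))>0
B=W[m];cc=B.mean(0);n=np.linalg.svd(B-cc,full_matrices=False)[2][2];n*=np.sign(n[2]);print(len(B),cc,n,np.arccos(n[2]))
p,d=grab_frame("side");Ws=pts("side",p,d);cv2.imwrite("pics/s1.png",cv2.resize(p[80:280,200:420,::-1],None,fx=2.8,fy=2.8))
```

```text
182 [0.6605 0.1099 0.1352] [ 0.6746 -0.112   0.7297] 0.7529831537920166
```

View pics/s1.png

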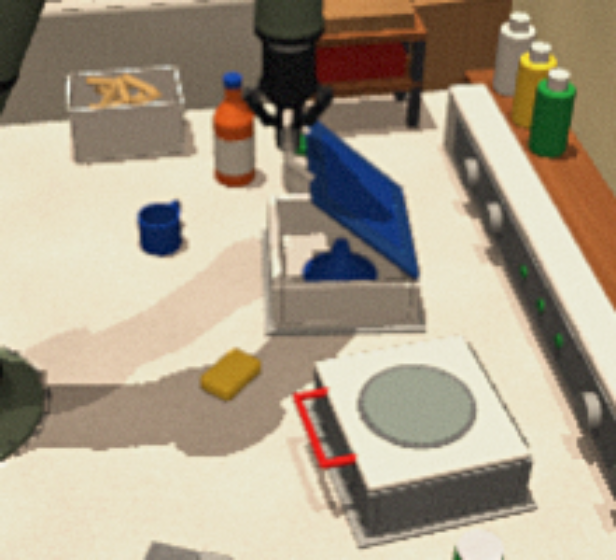

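The side view shows the lid about half open with the bar in the gripper. The blue wash inside the tub spoiled the wrist fit. The top fit gives 0.753 rad, as planned. The force is radial, pushing outward, so I'll continue with a 3 mm outward correction.

```bash
python3 -m creep '[{"dp":[0,0.0088,-0.0131],"spin":0,"claw":0},{"dp":[0,0.0203,-0.0234],"spin":0,"claw":0},{"dp":[0,0.0323,-0.033],"spin":0,"claw":0},{"dp":[0,0.0451,-0.0419],"spin":0,"claw":0},{"dp":[0,0.0582,-0.05],"spin":0,"claw":0},{"dp":[0,0.0582,-0.05],"spin":0,"claw":0},{"dp":[0,0.0582,-0.05],"spin":0,"claw":0}]'
cat > lid.py <<'E'
from h import *
np.set_printoptions(precision=4,suppress=True)
p,d=grab_frame("side");W=pts("side",p,d);hsv=cv2.cvtColor(p,cv2.COLOR_RGB2HSV)
m=(hsv[...,0]>100)&(hsv[...,0]<130)&(hsv[...,1]>120)&np.isfinite(W[...,0])&(W[...,2]>.13)&(W[...,2]<.3)
b=np.zeros_like(m);b[110:200,290:360]=m[110:200,290:360]
B=W[b]
for i in range(4):
    cc=np.median(B,0) if i==0 else B.mean(0);n=np.linalg.svd(B-cc,full_matrices=False)[2][2];n*=np.sign(n[2]);e=abs((B-cc)@n);B=B[e<=np.percentile(e,92)]
print(len(B),cc,n,"tilt",np.arccos(n[2]),"res",e.mean())
# line through upper points relative to the known hinge
H=np.array([.7034,.1777,.092]);x=np.array([np.cos(.124),-np.sin(.124),0]);q=B-H
print("angle about hinge",np.median(np.arctan2(q[:,2],-(q@x))), "ft",readout.get_state()["ft_force"])
E
python3 lid.py
```

```text
t: 6.18
position: [0.5786, 0.1943, 0.2993]
orientation: [0.001, 0.749, 0.663, 0.001]
ft_force: [-7.5, -4.9, 15.6]
opening: 0.0096
finger_force: 61.2
360 [0.6417 0.1697 0.2087] [ 0.8535 -0.1133  0.5087] tilt 1.0371218144738175 res 0.0008208230927181047
angle about hinge 1.0957097639167577 ft [-8.1463 -5.0799 15.8274]
```

Lid at about 1.04 rad. Releasing, then rising.

```bash
python3 -m creep '[{"dp":[0,0,0],"spin":0,"claw":0.4},{"dp":[0,0,0],"spin":0,"claw":0.4},{"dp":[0,0,0],"spin":0,"claw":0.4},{"dp":[0,0,0],"spin":0,"claw":0.4},{"dp":[0,0,-0.02],"spin":0,"claw":0.4},{"dp":[0,0,-0.05],"spin":0,"claw":0.4},{"dp":[0,0,-0.09],"spin":0,"claw":0.4},{"dp":[0,0,-0.09],"spin":0,"claw":0.4},{"dp":[0,0,-0.09],"spin":0,"claw":0.4},{"dp":[0,0,-0.09],"spin":0,"claw":0.4}]'; python3 lid.py; python3 -c "
from h import *
rel([.4785,-.213,.30],.1);rel([.46,.1,.39],0)"
```

```text
t: 7.48
position: [0.5782, 0.1946, 0.3858]
orientation: [-0.0, 0.749, 0.663, -0.001]
ft_force: [-0.2, 0.2, 0.2]
opening: 0.0343
finger_force: 0.0
361 [0.6405 0.1687 0.2105] [ 0.8521 -0.1128  0.511 ] tilt 1.034432773749582 res 0.0008039081471698027
angle about hinge 1.0948568438038768 ft [-0.0643  0.3626  0.0225]
dp [-0.4167 -0.0496  0.0862] spin -0.0352
dp [-0.1083 -0.106  -0.0039] spin -0.0193
```

```bash
python3 -m creep '[{"dp":[-0.03,-0.04,0],"spin":0,"claw":0.4},{"dp":[-0.06,-0.08,0],"spin":0,"claw":0.4},{"dp":[-0.11,-0.1,0],"spin":-0.01,"claw":0.4},{"dp":[-0.165,-0.1,0],"spin":-0.02,"claw":0.4},{"dp":[-0.22,-0.09,0],"spin":-0.03,"claw":0.4},{"dp":[-0.275,-0.08,0],"spin":-0.0352,"claw":0.4},{"dp":[-0.33,-0.07,0.02],"spin":-0.0352,"claw":0.4},{"dp":[-0.38,-0.06,0.05],"spin":-0.0352,"claw":0.4},{"dp":[-0.4167,-0.0496,0.086],"spin":-0.0352,"claw":0.4},{"dp":[-0.4167,-0.0496,0.086],"spin":-0.0352,"claw":0.4},{"dp":[-0.4167,-0.0496,0.086],"spin":-0.0352,"claw":0.4},{"dp":[-0.4167,-0.0496,0.086],"spin":-0.0352,"claw":0.4}]'
python3 - <<'E'
from h import *
np.set_printoptions(precision=4,suppress=True)
c=get_calibration("wrist");p,d=grab_frame("wrist")
cv2.imwrite("pics/w2.png",p[:,:,::-1])
W=pts("wrist",p,d,cal=c);H,S,V=cv2.split(cv2.cvtColor(p,cv2.COLOR_RGB2HSV))
m=((H<8)|(H>172))&(S>130)&np.isfinite(W[...,0])&(W[...,2]>.075)&(W[...,2]<.11)
R=W[m];print(len(R))
for a in np.arange(-.28,-.14,.02):
    k=(R[:,1]>a)&(R[:,1]<a+.02)
    if k.sum(): print(round(a+.01,3),k.sum(),R[k].mean(0),R[k][:,0].min(),R[k][:,0].max())
t=readout.get_state();print(t["position"])
E
```

```text
t: 9.02
position: [0.4792, -0.2119, 0.3016]
orientation: [0.001, 0.67, 0.742, 0.0]
ft_force: [-0.5, 0.1, -1.2]
opening: 0.0347
finger_force: 0.0
1769
-0.27 360 [ 0.5032 -0.2664  0.0967] 0.4798189501024417 0.5275788921437752
-0.25 147 [ 0.4829 -0.2496  0.0968] 0.47665543084862605 0.4882177560620762
-0.23 171 [ 0.4808 -0.23    0.0965] 0.47467471179692505 0.48703451198797076
-0.21 172 [ 0.4787 -0.2101  0.0967] 0.4727707885821266 0.4847843312311921
-0.19 182 [ 0.4767 -0.1899  0.0966] 0.47071271084865907 0.48266105008392446
-0.17 191 [ 0.4745 -0.1699  0.0966] 0.4682522856981325 0.48056990718010206
-0.15 507 [ 0.4872 -0.1471  0.0968] 0.46728981665908836 0.5143770326046244
-0.13 39 [ 0.503 -0.139  0.095] 0.4892187434198567 0.5116274254131651
[ 0.4792 -0.2121  0.3016]
```

View pics/w2.png

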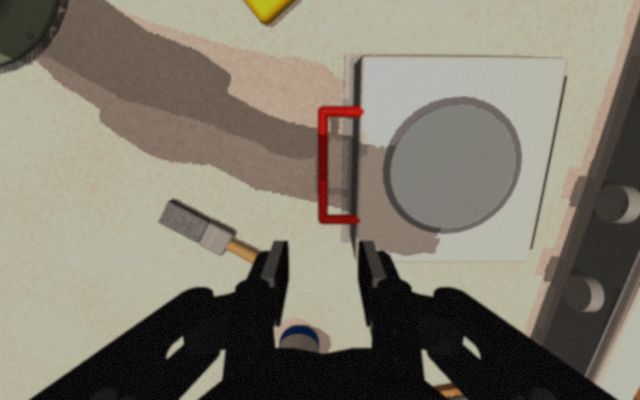

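The wrist view shows the red bar at u≈318–328, v≈105–222, centred at about (0.4787, -0.208, 0.092), directly under the TCP; its yaw is 0.104.

```bash
python3 -m creep '[{"dp":[-0.003,0,0.05],"spin":0,"claw":0.4},{"dp":[-0.003,0,0.1],"spin":0,"claw":0.4},{"dp":[-0.003,0,0.14],"spin":0,"claw":0.4},{"dp":[-0.003,0,0.17],"spin":0,"claw":0.4},{"dp":[-0.003,0,0.2],"spin":0,"claw":0.4},{"dp":[-0.003,0,0.228],"spin":0,"claw":0.4},{"dp":[-0.003,0,0.228],"spin":0,"claw":0.4},{"dp":[-0.003,0,0.228],"spin":0,"claw":0},{"dp":[-0.003,0,0.228],"spin":0,"claw":0},{"dp":[-0.003,0,0.228],"spin":0,"claw":0},{"dp":[-0.003,0,0.228],"spin":0,"claw":0},{"dp":[-0.003,0,0.228],"spin":0,"claw":0}]'
python3 - <<'E'
from h import *
for th in np.linspace(0,.785,12)[1:]:
    print(round(th,3), "y %.4f z %.4f"%(.255*(1-np.cos(th))-.002*np.cos(th)*th/.785,-.255*np.sin(th)-.002*np.sin(th)*th/.785))
E
```

```text
t: 10.58
position: [0.4795, -0.2159, 0.0731]
orientation: [0.0, 0.671, 0.742, 0.0]
ft_force: [-0.1, 0.4, 3.4]
opening: 0.0102
finger_force: 58.6
0.071 y 0.0005 z -0.0182
0.143 y 0.0022 z -0.0363
0.214 y 0.0053 z -0.0543
0.285 y 0.0096 z -0.0720
0.357 y 0.0152 z -0.0894
0.428 y 0.0220 z -0.1063
0.5 y 0.0300 z -0.1228
0.571 y 0.0392 z -0.1386
0.642 y 0.0495 z -0.1537
0.714 y 0.0608 z -0.1681
0.785 y 0.0732 z -0.1817
```

```bash
python3 -m creep '[{"dp":[0,0.0005,-0.0182],"spin":0,"claw":0},{"dp":[0,0.0022,-0.0363],"spin":0,"claw":0},{"dp":[0,0.0053,-0.0543],"spin":0,"claw":0},{"dp":[0,0.0096,-0.072],"spin":0,"claw":0},{"dp":[0,0.0152,-0.0894],"spin":0,"claw":0},{"dp":[0,0.022,-0.1063],"spin":0,"claw":0},{"dp":[0,0.03,-0.1228],"spin":0,"claw":0},{"dp":[0,0.0392,-0.1386],"spin":0,"claw":0},{"dp":[0,0.0495,-0.1537],"spin":0,"claw":0},{"dp":[0,0.0608,-0.1681],"spin":0,"claw":0},{"dp":[0,0.0732,-0.1817],"spin":0,"claw":0},{"dp":[0,0.0732,-0.1817],"spin":0,"claw":0}]'
python3 -m creep '[{"dp":[0,0,0],"spin":0,"claw":0},{"dp":[0,0,0],"spin":0,"claw":0},{"dp":[0,0,0],"spin":0,"claw":0},{"dp":[0,0,0],"spin":0,"claw":0}]'
python3 lid.py
python3 - <<'E'
from h import *
p,d=grab_frame("side");W=pts("side",p,d)
H,S,V=cv2.split(cv2.cvtColor(p,cv2.COLOR_RGB2HSV))
cv2.imwrite("pics/s2.png",cv2.resize(p[80:330,200:420,::-1],None,fx=2.4,fy=2.4))
x=np.array([np.cos(.104),np.sin(.104),0]);y=np.array([-x[1],x[0],0]);C=np.array([.627,-.1977,0])
a=(W-C)@x;b=(W-C)@y;m=np.isfinite(a)&(abs(a)<.1)&(abs(b)<.09)&(W[...,2]>.125)&(W[...,2]<.25)&(V>90)
B=W[m]
for i in range(5):
    cc=np.median(B,0) if i==0 else B.mean(0);n=np.linalg.svd(B-cc,full_matrices=False)[2][2];n*=np.sign(n[2]);e=abs((B-cc)@n);B=B[e<=np.percentile(e,92)]
print(len(B),cc,n,np.arccos(n[2]),e.mean())
E
```

```text
t: 12.08
position: [0.5499, -0.2088, 0.2553]
orientation: [-0.002, 0.671, 0.741, -0.002]
ft_force: [-23.1, 2.2, 17.7]
opening: 0.0097
finger_force: 59.6
t: 12.58
position: [0.5491, -0.2089, 0.2544]
orientation: [-0.002, 0.671, 0.741, -0.002]
ft_force: [-22.6, 1.6, 17.3]
opening: 0.0099
finger_force: 59.5
457 [ 0.63932106 -0.20741079  0.19009735] [0.67367572 0.063302   0.736311  ] 0.7431941790840899 0.0007815756437098311
  return _methods._mean(a, axis=axis, dtype=dtype,
  ret = um.true_divide(
Traceback (most recent call last):
  File "lid.py", line 8, in <module>
    cc=np.median(B,0) if i==0 else B.mean(0);n=np.linalg.svd(B-cc,full_matrices=False)[2][2];n*=np.sign(n[2]);e=abs((B-cc)@n);B=B[e<=np.percentile(e,92)]
                                               ~~~~~~~~~~~~~~~~~~~~~~~~~~~~~~~~~~~~~~~~~~^^^
IndexError: index 2 is out of bounds for axis 0 with size 0
```

View pics/s2.png

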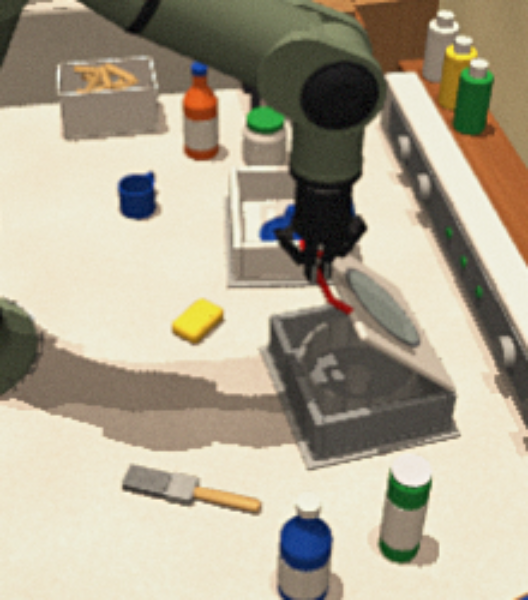

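The spin lid is held at about 0.75–0.78 rad and the loose things look unmoved. I'll check for drift, and check the soak lid from above.

```bash
python3 -m creep '[{"dp":[0,0,0],"spin":0,"claw":0},{"dp":[0,0,0],"spin":0,"claw":0},{"dp":[0,0,0],"spin":0,"claw":0},{"dp":[0,0,0],"spin":0,"claw":0},{"dp":[0,0,0],"spin":0,"claw":0},{"dp":[0,0,0],"spin":0,"claw":0},{"dp":[0,0,0],"spin":0,"claw":0},{"dp":[0,0,0],"spin":0,"claw":0}]'
python3 - <<'E'
from h import *
np.set_printoptions(precision=4,suppress=True)
def fit(B):
    for i in range(5):
        cc=np.median(B,0) if i==0 else B.mean(0);n=np.linalg.svd(B-cc,full_matrices=False)[2][2];n*=np.sign(n[2]);e=abs((B-cc)@n);B=B[e<=np.percentile(e,92)]
    return len(B),cc,n,np.arccos(n[2]),e.mean()
for cam in("top","side"):
    p,d=grab_frame(cam);W=pts(cam,p,d);H,S,V=cv2.split(cv2.cvtColor(p,cv2.COLOR_RGB2HSV))
    if cam=="top":cv2.imwrite("pics/t3.png",p[60:320,100:520,::-1])
    for nm,yaw,C in(("soak",-.124,[.599,.191,0]),("spin",.104,[.627,-.1977,0])):
        x=np.array([np.cos(yaw),np.sin(yaw),0]);y=np.array([-x[1],x[0],0])
        a=(W-C)@x;b=(W-C)@y
        m=np.isfinite(a)&(abs(a)<.1)&(abs(b)<.1)&(W[...,2]>.13)&(W[...,2]<.28 if nm=="soak" else W[...,2]<.24)&(V>40)
        m&=(S>120)&(H>100)&(H<130) if nm=="soak" else (S<90)&(V>90)
        print(cam,nm,m.sum(),*(fit(W[m]) if m.sum()>30 else ()))
E
```

```text
t: 13.68
position: [0.5491, -0.2089, 0.2544]
orientation: [-0.002, 0.671, 0.741, -0.002]
ft_force: [-23.3, 2.1, 17.6]
opening: 0.0097
finger_force: 59.5
top soak 573 376 [0.6543 0.1839 0.1986] [ 0.8559 -0.1099  0.5054] 1.0409625051955045 0.000655341307186124
top spin 595 391 [ 0.6407 -0.143   0.1853] [0.6728 0.1026 0.7327] 0.7485045813779079 0.0010847931858291955
side soak 0
side spin 685 449 [ 0.6412 -0.2111  0.1888] [0.6721 0.0602 0.738 ] 0.7407193064683456 0.0007183110344842569
```

View pics/t3.png

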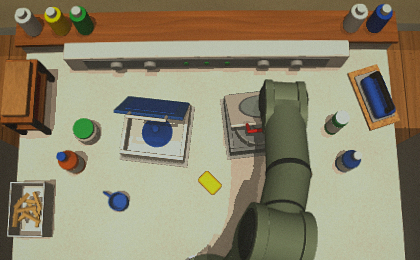

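Soak lid 1.041 rad, clear of the arm; everything else is in place. The spin lid is steady at about 0.745, so I'll nudge it nearer 0.785.

```bash
python3 -m creep '[{"dp":[0,0.002,-0.0035],"spin":0,"claw":0},{"dp":[0,0.004,-0.007],"spin":0,"claw":0},{"dp":[0,0.004,-0.007],"spin":0,"claw":0},{"dp":[0,0.004,-0.007],"spin":0,"claw":0},{"dp":[0,0.004,-0.007],"spin":0,"claw":0},{"dp":[0,0.004,-0.007],"spin":0,"claw":0},{"dp":[0,0.004,-0.007],"spin":0,"claw":0},{"dp":[0,0.004,-0.007],"spin":0,"claw":0}]'
python3 - <<'E'
from h import *
print(r.close_job())
E
```

```text
t: 14.78
position: [0.5553, -0.2082, 0.2614]
orientation: [-0.001, 0.671, 0.741, -0.0]
ft_force: [-7.8, 1.2, 4.3]
opening: 0.0096
finger_force: 58.9
the job is handed in; nothing more can be done
None
```

I handed the job in at about 15 s: the soak tub's lid stands released at about 60° (1.04 rad measured), the arm is still holding the spin dryer's lid at about 45° (estimated from the last small lift, not re-measured), and no loose things looked moved in the last overhead picture.

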